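# Dispense a roll for the printer and one for the terminal

### The arm

A 7-joint arm with a two-finger parallel gripper is mounted at the origin on a cart in front of the work surface, level with it; the furniture and walls round the work are solid. World frame = base frame: x ahead of the robot, y to its left, z up, the work surface at z = 0. Lengths are in m, angles in degrees, forces in N, time in s.
With the tool pointing down it reaches from about 0.425 to 1.025 m from the base axis. Payload 9.4 kg.
Tool frame: the origin (TCP) lies at the centre of the arm's flange, where the gripper is bolted on; the fingertips stand env.tip_extent ahead of it and the grasp point (between the pads) lies 155 mm ahead of it (env.tip_extent is the distance from the TCP to the fingertips, in m); z points along the fingers, x is the direction in which the jaws open and shut, and the axes are right-handed (so a half turn about z gives the same grasp; the last joint's range is limited). The gripper opens to 85 mm and grips with 20 to 120 N. Pads are 22 mm wide; open, the fingers measure 114 mm over their backs; the gripper's body (76 mm by 85 mm) begins 54 mm behind the grasp point. The pads swing forward as they close: fully open they stand 13 mm farther back than shut.
Start: joints at [-69.196, 34.337, -0.143, 91.639, 0.103, 54.024, -4.572], TCP at [0.309, 0.656, 0.405] pointing down, gripper open.
Joint ranges: [-147.43, 147.43], [-19.82, 112.94], [-74.19, 73.91], [6.32, 146.72], [-59.91, 239.91], [6.04, 106.73], [-150.56, 150.56]. Speed limits (degrees/s): [127.2, 127.2, 172.46, 172.46, 180, 180, 180].

### API

Orientations are given as a 3x3 rotation matrix whose columns are the frame's x, y, z axes.
In Python, from bench import env gives the robot as it stands.
- The arm moves only by the shell command python3 -m jog 'ROWS' [FORCE]. ROWS is JSON, a list of rows, each a list of 5 numbers: the shift along the tool's x, y, z in mm, then the turn about the tool's z in degrees, then the closure in counts, from 0 (fully open) to 255 (shut). A call has 1 to 5 rows; each row shifts and turns the commanded pose from where the row before left it, along the tool's axes as they then stand; what a row does not reach is not made up. A row lasts 1/12 s, in which the tool goes at most 41.7 mm and 7.16 degrees, less where a joint would pass 70% of its speed; a pose out of reach is approached as far as the arm can. A call is refused whole if a number of a shift passes 41.7 or a number of a turn 7.16, either way. A call with a gripper value outside its range is refused whole. The fingers move at their own pace and stop on an object; FORCE is the grip in N (left out, the last holds). Time passes only in rows, so rows that do not move let the fingers close. It gives the time, the measured TCP pose, the force and the opening at its end, in the units of the state.
- env.state(): the state, without advancing time (a new reading comes with each control period).
- env.get_image(name): name is "side" or "top" or "wrist"; returns a dict with "color" (400x640x3 uint8, red, green, blue), "fov_y" (degrees; the focal length in pixels is half the picture's height over the tangent of half this angle, whatever the lens; pixels are square), "cx", "cy" (the principal point, pixels), "position" and "orientation" of the camera in the world. Camera axes: x right, y up, looking along -z (the intrinsics and any distortion apply to the point x, -y, -z); pixel columns grow to the right and rows downward; lengths in m; the calibration is good to about 2 mm. A picture is of the moment at which its call begins. There is no depth.
- env.finish_job(): hands the job in, once; it reports no verdict.
Trained networks look in a picture, given as the dict that the camera call returned (one of the last four; its "shot" number tells which), for a name from the list of things; names that differ only in an ending like _2 or _b are one class to them, and where a whole thing is asked for, a point or a joint stands for the part that bears it (a point fixed in the world has none). Each returns a list of dicts, best first, with "confidence" (0 to 1); they miss things now and then, are a little off and sometimes report something else, mostly with a low value. They report only what shows in the picture. A call takes as long as a camera call. They do not tell look-alikes from the thing itself.
- env.outline_of(picture, thing): "mask" (400x640 bool, what is visible of it) and "extent" ([left, top, right, bottom] in pixels, round what is visible of it).
- env.tip_of(picture, thing): "point" ([column, row] in pixels: a listed point, or the origin of a listed thing).
The state is a dict: "t": time; "joint_pos": joint angles; "joint_vel": joint speeds; "joint_torque": joint torques, N m; "eef_pos": TCP position; "eef_rot": TCP orientation; "ft_force": force on the tool from outside, world axes, zero at the start; "wrist_torque": the same for the moment, N m; "grip_width": finger opening in m.
Only numpy, scipy, OpenCV 4.12 (cv2) and the standard library are available. Lean on these libraries where they do the work, as an engineer would, in place of code of your own. Each camera call takes 0.05 s, during which the arm holds its last target. There are 200 camera calls.

### The job

The receipt printer needs a thick paper roll and the card terminal a slim one: let exactly one roll out of each dispenser into its front tray. With a fingertip press the white paddle at the side of each dispenser down until the other end of the lever has lifted the gate bar clear, hold it down until the front roll has rolled into the tray, then let it come back up so that the gate shuts and the next roll stops behind it. Either dispenser may come first; leave the rolls in their trays and do not touch the rolls, the bars or the things standing around.

Things in the scene. Friction and masses are not known exactly. Their poses are not given: they have to be found in the camera images.
- thick: Dispenser of the thicker rolls (53 mm): grey sheet-metal lane on a wire stand, fixed, 230 mm long, 88 wide without the paddle, walls 22 high, sloping down 10 degrees to an open tray for one roll at its front end. Origin: on the counter under the lane's middle; x points level up the lane (roughly away from the robot), y left, z up. Its rolls reach up to z = 101 mm at the back.
- thick_rocker (a joint): Rocking lever (rad): 0 at rest (paddle up, gate bar down), 0.92 at its hard stop (paddle fully down). From about 0.70 on (paddle's centre 48 mm down, of 64) the gate bar is clear of the front roll, which rolls to the tray in about 0.5 s while the rear bar keeps the second back. Pressing takes 3 N at first, 10 N near the stop. A spring returns it when let go; then the next roll moves up to the gate.
- thick_paddle (a point): Centre of the top face of the lever's flat white paddle (36 mm along the lane, 38 across, 5 thick), which stands out on the lane's right (-y) side, 76 mm from the lane's middle. It moves with the lever on an arc of radius 72 mm: at rest 64 mm behind the pivot and 32 above it, fully down as far behind and 32 below. It tilts from 26 degrees back edge up to 26 back edge down.
- thick_pivot (a point): Point on the lever's hinge axis (along the dispenser's y), beside the paddle's centre line, 77 mm above the counter; it does not move.
- thick_tray (a point): Axis, at mid-length, of a roll lying home in the tray against its front lip: x = -94, z = 45 mm in the dispenser's frame.
- thick_gate (a point): Middle of the lever's front cross-bar, the gate: a smooth white nylon-sleeved bar 7 mm thick across the lane in front of the first roll. At rest at x = -61, z = 60 mm in the dispenser's frame; it rises as the paddle goes down.
- thick_stop (a point): Middle of the lever's rear cross-bar, alike, over the gap between first and second roll; it drops between them as the paddle goes down.
- thick_roll1: White paper roll, 53 mm across, 79 long, lying across the lane: front roll, against the gate bar, its axis at x = -32, z = 56 mm in the dispenser's frame at the start. Origin: centre of its left (+y) end face; its z axis runs along the roll.
- thick_roll2: White paper roll, 53 mm across, 79 long, lying across the lane: second roll, its axis at x = 21, z = 65 mm in the dispenser's frame at the start. Origin: centre of its left (+y) end face; its z axis runs along the roll.
- thick_roll3: White paper roll, 53 mm across, 79 long, lying across the lane: third, rearmost roll, its axis at x = 73, z = 74 mm in the dispenser's frame at the start. Origin: centre of its left (+y) end face; its z axis runs along the roll.
- slim: Dispenser of the slimmer rolls (44 mm): grey sheet-metal lane on a wire stand, fixed, 194 mm long, 88 wide without the paddle, walls 22 high, sloping down 10 degrees to an open tray for one roll at its front end. Origin: on the counter under the lane's middle; x points level up the lane (roughly away from the robot), y left, z up. Its rolls reach up to z = 86 mm at the back.
- slim_rocker (a joint): Rocking lever (rad): 0 at rest (paddle up, gate bar down), 0.90 at its hard stop (paddle fully down). From about 0.68 on (paddle's centre 48 mm down, of 64) the gate bar is clear of the front roll, which rolls to the tray in about 0.5 s while the rear bar keeps the second back. Pressing takes 3 N at first, 10 N near the stop. A spring returns it when let go; then the next roll moves up to the gate.
- slim_paddle (a point): Centre of the top face of the lever's flat white paddle (36 mm along the lane, 38 across, 5 thick), which stands out on the lane's right (-y) side, 76 mm from the lane's middle. It moves with the lever on an arc of radius 72 mm: at rest 65 mm behind the pivot and 31 above it, fully down as far behind and 31 below. It tilts from 26 degrees back edge up to 26 back edge down.
- slim_pivot (a point): Point on the lever's hinge axis (along the dispenser's y), beside the paddle's centre line, 68 mm above the counter; it does not move.
- slim_tray (a point): Axis, at mid-length, of a roll lying home in the tray against its front lip: x = -79, z = 40 mm in the dispenser's frame.
- slim_gate (a point): Middle of the lever's front cross-bar, the gate: a smooth white nylon-sleeved bar 7 mm thick across the lane in front of the first roll. At rest at x = -52, z = 54 mm in the dispenser's frame; it rises as the paddle goes down.
- slim_stop (a point): Middle of the lever's rear cross-bar, alike, over the gap between first and second roll; it drops between them as the paddle goes down.
- slim_roll1: White paper roll, 44 mm across, 79 long, lying across the lane: front roll, against the gate bar, its axis at x = -26, z = 49 mm in the dispenser's frame at the start. Origin: centre of its left (+y) end face; its z axis runs along the roll.
- slim_roll2: White paper roll, 44 mm across, 79 long, lying across the lane: second roll, its axis at x = 17, z = 57 mm in the dispenser's frame at the start. Origin: centre of its left (+y) end face; its z axis runs along the roll.
- slim_roll3: White paper roll, 44 mm across, 79 long, lying across the lane: third, rearmost roll, its axis at x = 61, z = 64 mm in the dispenser's frame at the start. Origin: centre of its left (+y) end face; its z axis runs along the roll.
- terminal: Bystander: black card terminal, 189 x 80 x 44 mm, lying flat, keys up; origin under its middle. To be left alone.
- lotion: Bystander: white pump bottle with a blue pump, 69 x 48 x 155 mm, standing; origin under its middle. To be left alone.
- cream: Bystander: flat cream-coloured pot with a screw lid, diameter 90, height 32 mm; origin under its middle. To be left alone.
- tags: Bystander: banded pack of pink claim tags, 88 x 48 x 16 mm, lying flat; origin under its middle. To be left alone.
There are look-alikes about, which are no part of the job. Leave any turquoise look-alike of the thick_roll1 alone.

How it is judged:
By the outcome, as a careful person would: the job done as asked, in the order asked, and still so for the second after the job is handed in, with the robot touching nothing.
It also fails if it takes over 48 s, if anything falls off the work surface, if the arm or the gripper's body presses on something with over 40 N, if the wrist force passes 120 N, or if a joint passes its speed limit or range.

## Working session

There is one attempt and no reset: what is moved stays moved. The work goes in short steps, Python scripts to look and compute and a shell command to move; the robot and the scene stay as the last step left them, time stands still between calls to the robot, and variables do not carry over. Pictures are saved under pics/ and viewed, about 8 in all and at most 12, crops included, and the job is handed in when it is done.

```bash
mkdir -p pics; cat > h.py <<'E'
import numpy as np, cv2
from bench import env
def proj(p,P):
    R=np.array(p["orientation"]);f=200/np.tan(np.radians(p["fov_y"]/2))
    c=(np.atleast_2d(P)-np.array(p["position"]))@R
    return np.c_[p["cx"]+f*c[:,0]/-c[:,2],p["cy"]-f*c[:,1]/-c[:,2]]
def ray(p,uv):
    R=np.array(p["orientation"]);f=200/np.tan(np.radians(p["fov_y"]/2))
    return np.array(p["position"]),R@np.array([(uv[0]-p["cx"])/f,-(uv[1]-p["cy"])/f,-1])
def atz(p,uv,z):
    o,d=ray(p,uv);return o+d*(z-o[2])/d[2]
def save(p,n): cv2.imwrite("pics/"+n,p["color"][:,:,::-1])
E
python3 - <<'E'
from h import *
np.set_printoptions(precision=3,suppress=True)
s=env.state();print(s["t"],env.tip_extent,s["eef_pos"],s["eef_rot"],s["ft_force"])
a=[]
for n in("top","side"):
    p=env.get_image(n);a.append(p["color"][:,:,::-1]);print(n,p.keys(),p["fov_y"],p["position"],p["orientation"])
    for k in("thick","slim"):
        for q in("_paddle","_pivot","_tray","_gate","_roll1"):
            print(k+q,[(np.round(r["point"]),round(r["confidence"],2)) for r in env.tip_of(p,k+q)[:3]])
cv2.imwrite("pics/a.png",cv2.resize(np.vstack(a),(480,600)))
for i,n in enumerate(("top","side")):cv2.imwrite(f"pics/{n}.png",a[i])
E
```

```text
0.0 0.1734 [0.309 0.656 0.404] [[ 0.426  0.905 -0.001]
 [ 0.905 -0.426 -0.001]
 [-0.002  0.    -1.   ]] [-0.732 -0.48   0.013]
top dict_keys(['color', 'fov_y', 'cx', 'cy', 'position', 'orientation', 'shot']) 56.22390763812176 [0.486 0.07  1.274] [[-0.013  0.998 -0.06 ]
 [-1.    -0.015 -0.023]
 [-0.024  0.06   0.998]]
thick_paddle [(array([365., 210.]), 0.82), (array([435., 228.]), 0.33)]
thick_pivot [(array([358., 232.]), 0.69), (array([232., 185.]), 0.27)]
thick_tray [(array([335., 245.]), 0.79)]
thick_gate [(array([246., 203.]), 0.75), (array([334., 236.]), 0.69), (array([322., 225.]), 0.66)]
thick_roll1 [(array([303., 238.]), 0.8), (array([324., 210.]), 0.73), (array([321., 225.]), 0.67)]
slim_paddle [(array([265., 182.]), 0.56), (array([324., 211.]), 0.16)]
slim_pivot [(array([269., 205.]), 0.97), (array([435., 231.]), 0.33)]
slim_tray [(array([250., 225.]), 0.57)]
slim_gate [(array([248., 215.]), 0.73)]
slim_roll1 [(array([233., 185.]), 0.9), (array([234., 207.]), 0.8), (array([235., 196.]), 0.77)]
side dict_keys(['color', 'fov_y', 'cx', 'cy', 'position', 'orientation', 'shot']) 53.3980458309361 [ 0.548 -0.866  0.929] [[ 0.999  0.037 -0.021]
 [-0.04   0.654 -0.756]
 [-0.014  0.756  0.654]]
thick_paddle [(array([297., 226.]), 0.78), (array([283., 215.]), 0.52)]
thick_pivot [(array([275., 234.]), 0.63), (array([298., 167.]), 0.55)]
thick_tray [(array([263., 223.]), 0.74), (array([276., 236.]), 0.46)]
thick_gate [(array([274., 222.]), 0.95)]
thick_roll1 [(array([281., 216.]), 0.8), (array([269., 210.]), 0.78), (array([297., 213.]), 0.74)]
slim_paddle [(array([322., 167.]), 0.75)]
slim_pivot [(array([273., 328.]), 0.71), (array([303., 178.]), 0.62)]
slim_tray [(array([286., 170.]), 0.96), (array([299., 163.]), 0.69), (array([324., 165.]), 0.59)]
slim_gate [(array([296., 167.]), 0.66)]
slim_roll1 [(array([311., 160.]), 0.7), (array([320., 154.]), 0.68), (array([301., 161.]), 0.66)]
```

View pics/top.png

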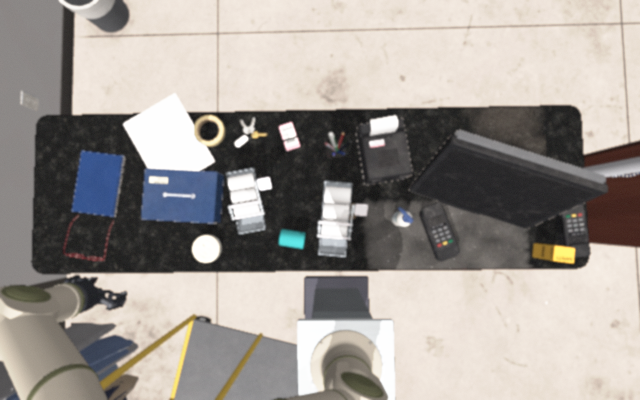

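View pics/side.png

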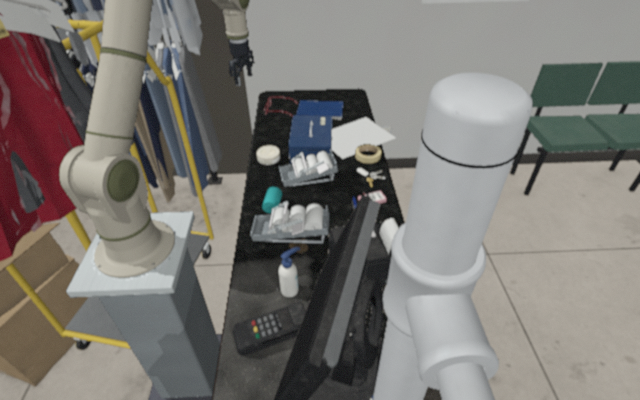

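```bash
cat > fit.py <<'E'
from h import *
from scipy.optimize import least_squares
G={"thick":dict(tray=(-94,0,45),gate=(-61,0,60),roll1=(-32,39.5,56),roll2=(21,39.5,65),roll3=(73,39.5,74),z=(109,77,64)),
"slim":dict(tray=(-79,0,40),gate=(-52,0,54),roll1=(-26,39.5,49),roll2=(17,39.5,57),roll3=(61,39.5,64),z=(99,68,65))}
def T(v,P):
    c,s=np.cos(v[2]),np.sin(v[2]);P=np.atleast_2d(P)
    return np.c_[v[0]+c*P[:,0]-s*P[:,1],v[1]+s*P[:,0]+c*P[:,1],P[:,2]]
def pts(k,px):
    g=G[k];z=g["z"];d={a:np.array(b)/1e3 for a,b in g.items() if a!="z"}
    d["paddle"]=np.array([px,-.076,z[0]/1e3]);d["pivot"]=np.array([px-z[2]/1e3,-.076,z[1]/1e3]);return d
def fit(k,pics,v0):
    obs=[]
    for p in pics:
        for q in("paddle","pivot","tray","gate","roll1"):
            obs+= [(p,q,env.tip_of(p,k+"_"+q))]
    v=np.array(v0)
    for it in range(4):
        sel=[]
        for p,q,rs in obs:
            u=proj(p,T(v,pts(k,v[3])[q]))[0]
            for r in rs:
                r_=np.array(r["point"])
                if np.hypot(*(r_-u))<(25,12,9,9)[it]*(3 if p.get("w") else 1): sel.append((p,q,r_,r["confidence"]))
        # closest only
        best={}
        for s in sel:
            d=np.hypot(*(s[2]-proj(s[0],T(v,pts(k,v[3])[s[1]]))[0]));key=(id(s[0]),s[1])
            if key not in best or d<best[key][0]: best[key]=(d,s)
        S=[b[1] for b in best.values()]
        f=lambda v:np.concatenate([(proj(p,T(v,pts(k,v[3])[q]))[0]-r)*c for p,q,r,c in S])
        v=least_squares(f,v,loss="soft_l1",x_scale=[.01,.01,.05,.01]).x
    for p,q,r,c in S: print("  ",p["shot"],q,np.round(r),"res",np.round(proj(p,T(v,pts(k,v[3])[q]))[0]-r,1),round(c,2))
    print(k,np.round(v,3),"yaw",np.degrees(v[2]).round(1),"paddle",T(v,pts(k,v[3])["paddle"]).round(3),"pivot",T(v,pts(k,v[3])["pivot"]).round(3))
    return v
E
python3 - <<'E'
from fit import *
t=env.get_image("top");s=env.get_image("side")
x=atz(t,(336,218),.05);vt=fit("thick",[t,s],[x[0],x[1],0.05,.03])
x=atz(t,(245,202),.05);vs=fit("slim",[t,s],[x[0],x[1],-.1,.03])
for n,uv,z in(("lotion",(402,217),.1),("term",(438,230),.04)):print(n,atz(t,uv,z))
np.save("v.npy",[vt,vs])
o=[]
for p,(a,b,c,d) in((t,(215,160,425,270)),(s,(235,140,345,300))):
    im=cv2.resize(p["color"][b:d,a:c,::-1],None,fx=3.6,fy=3.6,interpolation=cv2.INTER_CUBIC)
    for k,v in(("thick",vt),("slim",vs)):
        for q,P in pts(k,v[3]).items():
            u=(proj(p,T(v,P))[0]-[a,b]+.5)*3.6;cv2.circle(im,tuple(int(i) for i in u),4,(0,0,255) if q in("paddle","pivot") else (0,255,0),1)
    o.append(im)
h=max(i.shape[0] for i in o);o=[cv2.copyMakeBorder(i,0,h-i.shape[0],0,0,0) for i in o]
im=np.hstack(o);cv2.imwrite("pics/b.png",cv2.resize(im,None,fx=800/im.shape[1],fy=800/im.shape[1],interpolation=cv2.INTER_AREA))
E
```

```text
3 paddle [362. 213.] res [-0.5 -2.2] 0.73
   3 pivot [358. 231.] res [ 0.  -0.6] 0.81
   3 tray [332. 244.] res [-0.5  1. ] 0.64
   3 gate [332. 235.] res [1.  0.2] 0.89
   3 roll1 [322. 224.] res [0.6 0.9] 0.56
   4 paddle [301. 227.] res [-3.9  1.8] 0.59
   4 pivot [277. 238.] res [-0.6 -3.4] 0.73
   4 tray [262. 222.] res [1.2 1.1] 0.66
   4 gate [273. 221.] res [-0.6 -1.2] 0.58
   4 roll1 [280. 214.] res [ 4.5 -1. ] 0.5
thick [ 0.493  0.026 -0.166  0.032] yaw -9.5 paddle [[ 0.512 -0.054  0.109]] pivot [[ 0.449 -0.043  0.077]]
   3 paddle [266. 184.] res [-0.3 -1.2] 0.86
   3 pivot [268. 204.] res [1.5 0.5] 0.89
   3 tray [250. 224.] res [-0.4 -1.4] 0.84
   3 gate [247. 214.] res [0.7 0.9] 0.66
   3 roll1 [236. 208.] res [-0.7  0.8] 0.84
   4 paddle [322. 167.] res [0.3 0.4] 0.56
   4 pivot [305. 179.] res [-0.9 -2.1] 0.72
   4 tray [289. 173.] res [-0.7 -0.9] 0.7
   4 gate [295. 164.] res [0.4 3.6] 0.54
   4 roll1 [299. 162.] res [2.3 0.3] 0.46
slim [0.556 0.32  0.115 0.038] yaw 6.6 paddle [[0.602 0.248 0.099]] pivot [[0.538 0.241 0.068]]
lotion [ 0.49007257 -0.17851899  0.1       ]
term [ 0.44645923 -0.30673137  0.04      ]
```

View pics/b.png

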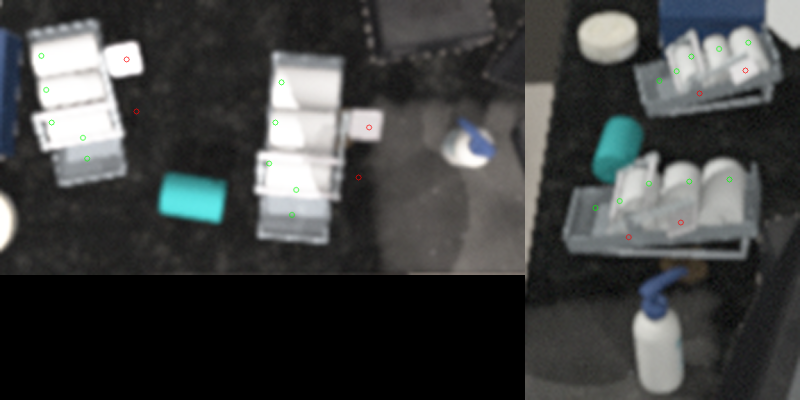

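Candidates: paddles at top-image (264,184) slim and (360,210) thick. Look-alikes are the turquoise roll (292,239), a white roll in the printer (383,125) and a white pot (206,249). The lane with the smaller rolls, at left (245,202), is slim. The one at (336,218) is thick. I go to slim first, then take a close view.

```bash
python3 -m jog '[[-18,33,0,0,255],[-18,33,0,0,255],[-18,33,0,0,255],[-18,33,0,0,255],[-18,33,0,0,255]]'; python3 -m jog '[[-18,33,0,0,255],[-18,33,0,0,255],[-18,33,0,0,255],[-18,33,0,0,255],[-18,33,0,0,255]]'
python3 -m jog '[[0,0,0,-6.8,255],[0,0,0,-6.8,255],[0,0,0,-6.8,255],[0,0,0,-6.8,255],[0,0,0,-6.8,255]]'
python3 - <<'E'
from fit import *
np.set_printoptions(precision=3,suppress=True)
p=env.get_image("wrist");save(p,"w1.png");s=env.state();print(s["t"],s["eef_pos"],s["eef_rot"],s["ft_force"],p["position"],p["orientation"])
for q in("paddle","pivot","tray","gate","roll1","roll2"):print(q,[(np.round(r["point"]),round(r["confidence"],2)) for r in env.tip_of(p,"slim_"+q)[:3]])
E
```

```text
t: 2.62
eef_pos: [0.4204, 0.5029, 0.4048]
eef_rot: [[0.426, 0.905, 0.0], [0.905, -0.426, 0.0], [0.0, 0.0, -1.0]]
ft_force: [0.5, 0.7, -0.8]
grip_width: 0.0255
t: 3.03
eef_pos: [0.5315, 0.351, 0.4049]
eef_rot: [[0.426, 0.905, 0.0], [0.905, -0.426, 0.0], [0.0, 0.0, -1.0]]
ft_force: [1.3, -0.3, 0.6]
grip_width: 0.0003
t: 3.45
eef_pos: [0.5307, 0.3525, 0.4048]
eef_rot: [[-0.159, 0.987, 0.0], [0.987, 0.159, 0.0], [0.0, 0.0, -1.0]]
ft_force: [0.5, 0.3, -0.2]
grip_width: -0.0002
3.5 [0.531 0.352 0.405] [[-0.166  0.986  0.   ]
 [ 0.986  0.166 -0.   ]
 [-0.     0.    -1.   ]] [-0.376 -0.072  0.378] [0.464 0.341 0.375] [[-0.158 -0.951 -0.266]
 [ 0.987 -0.152 -0.042]
 [-0.    -0.269  0.963]]
paddle [(array([203., 241.]), 0.55), (array([290., 144.]), 0.42)]
pivot [(array([438.,  65.]), 0.58)]
tray [(array([289., 114.]), 0.83), (array([171., 316.]), 0.71)]
gate [(array([288., 143.]), 0.9)]
roll1 [(array([329., 164.]), 0.95), (array([328., 210.]), 0.76)]
roll2 [(array([329., 164.]), 0.95), (array([328., 210.]), 0.76)]
```

View pics/w1.png

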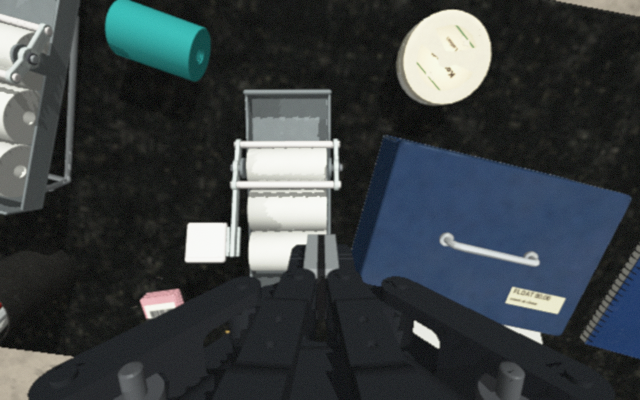

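```bash
cat > to.py <<'E'
from h import *
def to(x,y,z):
    s=env.state();d=np.array([x,y,z])-s["eef_pos"];print("t",round(s["t"],2),"tool mm",np.round(np.array(s["eef_rot"]).T@d*1e3,1))
E
python3 - <<'E'
from fit import *
from to import to
np.set_printoptions(precision=4,suppress=True)
p=env.get_image("wrist");s=env.state()
f=200/np.tan(np.radians(p["fov_y"]/2));print("f",f,p["cx"],p["cy"])
print("tip proj",proj(p,np.array(s["eef_pos"])+[0,0,-env.tip_extent]))
P=atz(p,(206,242),.099);print(P, "gate ends",atz(p,(245,144),.054),atz(p,(330,144),.054))
t=env.get_image("top");print("top",atz(t,(264.2,183.6),.099),"thick",atz(t,(360.2,209.6),.109))
to(P[0],P[1],.13+env.tip_extent)
E
```

```text
f 312.6339682606618 320.7725891585178 196.61441323950598
tip proj [[322.3964 250.3457]]
[0.6005 0.2518 0.099 ] gate ends [0.5087 0.2707 0.054 ] [0.4957 0.3562 0.054 ]
top [0.6013 0.2517 0.099 ] thick [ 0.5147 -0.0483  0.109 ]
t 3.9 tool mm [-110.5   53.8  101.3]
```

```bash
python3 -m jog '[[-28,13.5,15,0,255],[-28,13.5,15,0,255],[-28,13.5,15,0,255],[-28,13.5,15,0,255],[0,0,30,0,255]]'; python3 -m jog '[[0,0,5,0,255],[0,0,0,0,255],[0,0,0,0,255]]'
python3 - <<'E'
from fit import *
from to import to
p=env.get_image("wrist");save(p,"w2.png");to(.6005,.2518,.099+env.tip_extent);print(env.state()["ft_force"])
E
```

```text
t: 4.32
eef_pos: [0.6057, 0.2439, 0.3162]
eef_rot: [[-0.144, 0.99, 0.006], [0.99, 0.144, -0.002], [-0.003, 0.006, -1.0]]
ft_force: [1.3, -0.5, -0.7]
grip_width: -0.0002
t: 4.57
eef_pos: [0.6007, 0.2516, 0.3102]
eef_rot: [[-0.154, 0.988, -0.0], [0.988, 0.154, 0.001], [0.001, -0.0, -1.0]]
ft_force: [0.2, 0.0, 0.4]
grip_width: -0.0003
t 4.62 tool mm [ 0.  -0.4 38.6]
[-0.1192066   0.62104217  1.00483599]
```

View pics/w2.png

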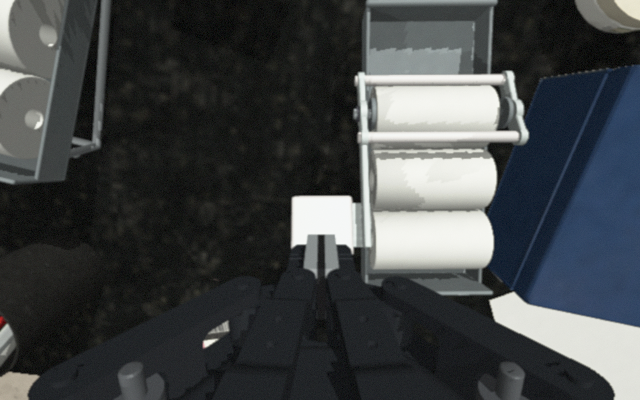

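The tip is centred over the slim paddle at (322,222), with the front roll behind its gate at (435,107). Pressing now.

```bash
python3 -m jog '[[0,0,15,0,255],[0,0,15,0,255],[0,0,10,0,255],[0,0,10,0,255],[0,0,10,0,255]]'; python3 -m jog '[[0,0,10,0,255],[0,0,8,0,255],[0,0,8,0,255],[0,0,0,0,255],[0,0,0,0,255]]'
python3 - <<'E'
from fit import *
from to import to
p=env.get_image("wrist");save(p,"w3.png");to(.6005,.2518,.099+env.tip_extent)
E
```

```text
t: 5.03
eef_pos: [0.602, 0.2514, 0.251]
eef_rot: [[-0.154, 0.988, 0.004], [0.988, 0.154, 0.002], [0.002, 0.004, -1.0]]
ft_force: [3.2, 0.2, 5.2]
grip_width: -0.0001
t: 5.45
eef_pos: [0.6012, 0.2513, 0.2245]
eef_rot: [[-0.154, 0.988, 0.001], [0.988, 0.154, 0.001], [0.001, 0.001, -1.0]]
ft_force: [-0.6, 0.4, 8.8]
grip_width: 0.0
t 5.5 tool mm [  0.6  -0.6 -47.7]
```

View pics/w3.png

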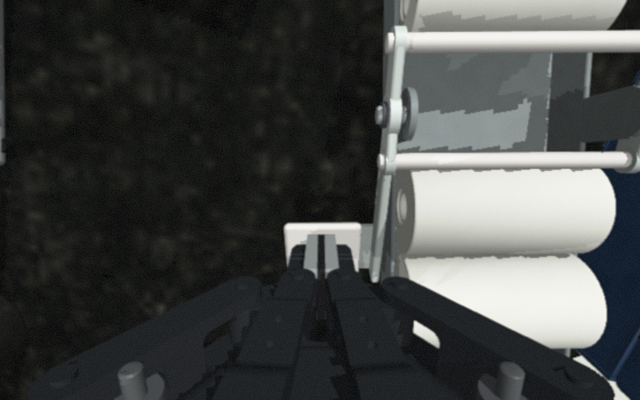

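The front roll has passed under the raised gate and is at the top edge (510,10). The second roll is held by the rear bar. Hold a little longer, then release smoothly.

```bash
python3 -m jog '[[0,0,0,0,255],[0,0,0,0,255],[0,0,0,0,255],[0,0,0,0,255],[0,0,0,0,255]]'; python3 -m jog '[[0,0,-12,0,255],[0,0,-14,0,255],[0,0,-14,0,255],[0,0,-15,0,255],[0,0,-30,0,255]]';python3 -m jog '[[0,0,-30,0,255],[0,0,-30,0,255],[0,0,0,0,255],[0,0,0,0,255]]'
python3 - <<'E'
from fit import *
from to import to
p=env.get_image("wrist");save(p,"w4.png");to(.5147,-.0483,.35)
E
```

```text
t: 5.92
eef_pos: [0.6013, 0.2514, 0.2251]
eef_rot: [[-0.154, 0.988, 0.002], [0.988, 0.154, 0.001], [0.001, 0.002, -1.0]]
ft_force: [-1.1, 1.2, 8.2]
grip_width: 0.0
t: 6.33
eef_pos: [0.5999, 0.2502, 0.308]
eef_rot: [[-0.154, 0.988, -0.004], [0.988, 0.154, -0.002], [-0.001, -0.004, -1.0]]
ft_force: [0.5, 0.2, 0.2]
grip_width: -0.0002
t: 6.67
eef_pos: [0.6012, 0.2505, 0.3716]
eef_rot: [[-0.153, 0.988, 0.004], [0.988, 0.153, 0.002], [0.001, 0.004, -1.0]]
ft_force: [0.1, 0.5, -1.3]
grip_width: 0.0
t 6.72 tool mm [-281.8 -130.8   19.7]
```

View pics/w4.png

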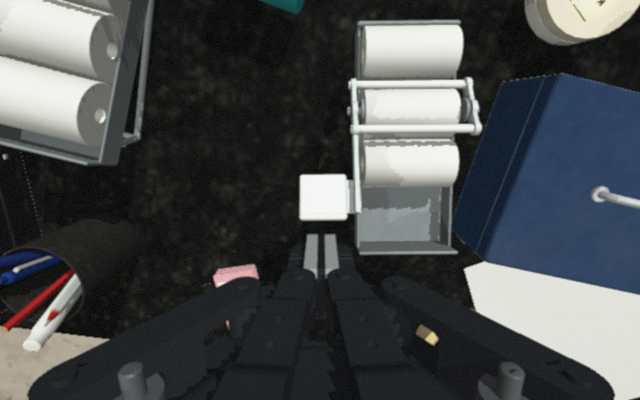

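Slim: one roll is in the tray (412,50), the gate is shut and the second roll stands behind it. Now thick.

```bash
python3 -m jog '[[-35,-16.3,0,0,255],[-35,-16.3,0,0,255],[-35,-16.3,0,0,255],[-35,-16.3,0,0,255],[-35,-16.3,0,0,255]]'; python3 -m jog '[[-35,-16.3,0,0,255],[-35,-16.3,0,0,255],[-35,-16.3,0,0,255],[0,0,0,7,255],[0,0,0,7,255]]'; python3 -m jog '[[0,0,0,0,255],[0,0,0,0,255]]'
python3 - <<'E'
from fit import *
p=env.get_image("wrist");save(p,"w5.png")
for q in("paddle","pivot","gate"):print(q,[(np.round(r["point"]),round(r["confidence"],2),atz(p,r["point"],.109).round(3)) for r in env.tip_of(p,"thick_"+q)[:2]])
E
```

```text
t: 7.13
eef_pos: [0.5461, 0.0634, 0.3676]
eef_rot: [[-0.154, 0.988, -0.003], [0.988, 0.154, -0.001], [-0.0, -0.003, -1.0]]
ft_force: [0.4, -0.7, -0.3]
grip_width: 0.0001
t: 7.55
eef_pos: [0.5137, -0.05, 0.3678]
eef_rot: [[0.102, 0.995, -0.003], [0.995, -0.102, -0.001], [-0.001, -0.003, -1.0]]
ft_force: [-0.6, 0.6, 0.1]
grip_width: -0.0001
t: 7.72
eef_pos: [0.5149, -0.0461, 0.3681]
eef_rot: [[0.087, 0.996, -0.002], [0.996, -0.087, -0.0], [-0.0, -0.002, -1.0]]
ft_force: [0.6, 1.1, 0.5]
grip_width: 0.0
paddle [(array([317., 200.]), 0.84, array([ 0.513, -0.049,  0.109])), (array([ 60., 128.]), 0.19, array([ 0.444, -0.228,  0.109]))]
pivot []
gate [(array([409.,  82.]), 0.92, array([0.434, 0.022, 0.109]))]
```

View pics/w5.png

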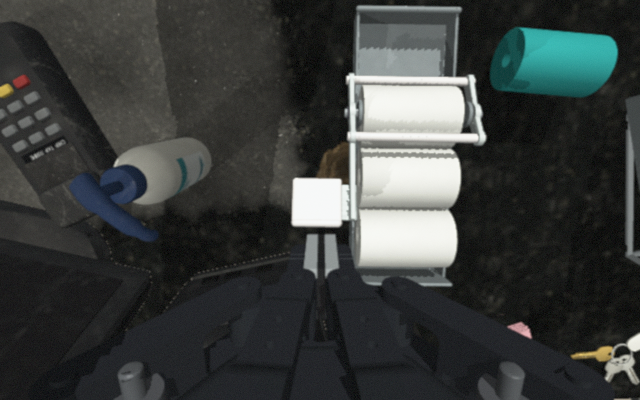

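The thick paddle is at (317,202), nearly under the tip at (322,240). The lotion pump nozzle at (150,237) is about 100 mm off to the side, which is clear. Press.

```bash
python3 -m jog '[[-4,-1,15,0,255],[0,0,25,0,255],[0,0,20,0,255],[0,0,10,0,255],[0,0,10,0,255]]'; python3 -m jog '[[0,0,10,0,255],[0,0,10,0,255],[0,0,10,0,255],[0,0,10,0,255],[0,0,8,0,255]]'; python3 -m jog '[[0,0,7,0,255],[0,0,2,0,255],[0,0,0,0,255],[0,0,0,0,255]]'
python3 - <<'E'
from fit import *
from to import to
p=env.get_image("wrist");save(p,"w6.png");to(.5135,-.049,.109+env.tip_extent)
E
```

```text
t: 8.33
eef_pos: [0.5137, -0.05, 0.2878]
eef_rot: [[0.089, 0.996, -0.001], [0.996, -0.089, 0.0], [0.0, -0.001, -1.0]]
ft_force: [0.1, -0.4, 0.0]
grip_width: -0.0003
t: 8.75
eef_pos: [0.515, -0.0502, 0.2408]
eef_rot: [[0.09, 0.996, 0.004], [0.996, -0.09, 0.0], [0.0, 0.004, -1.0]]
ft_force: [0.1, -0.0, 8.6]
grip_width: 0.0001
t: 9.08
eef_pos: [0.5138, -0.05, 0.2319]
eef_rot: [[0.09, 0.996, 0.0], [0.996, -0.09, 0.0], [0.0, 0.0, -1.0]]
ft_force: [-1.8, 2.2, 8.8]
grip_width: 0.0001
t 9.13 tool mm [  1.1  -0.3 -50.4]
```

View pics/w6.png

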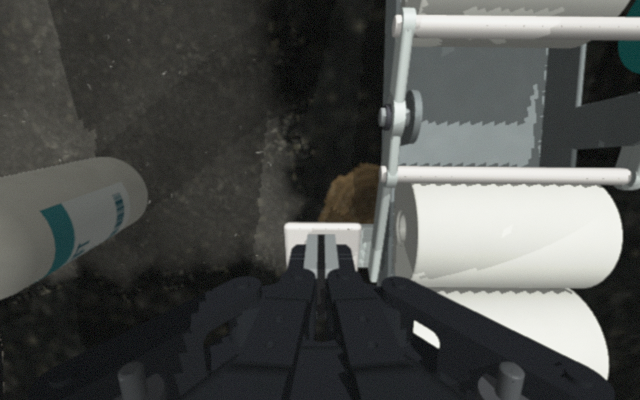

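```bash
python3 -m jog '[[0,0,0,0,255],[0,0,0,0,255],[0,0,0,0,255],[0,0,0,0,255],[0,0,0,0,255]]'
python3 - <<'E'
from fit import *
p=env.get_image("wrist");save(p,"w7.png")
E
```

```text
t: 9.55
eef_pos: [0.5138, -0.0501, 0.2322]
eef_rot: [[0.09, 0.996, 0.001], [0.996, -0.09, 0.0], [0.0, 0.001, -1.0]]
ft_force: [-1.4, 1.6, 8.6]
grip_width: -0.0002
```

View pics/w7.png

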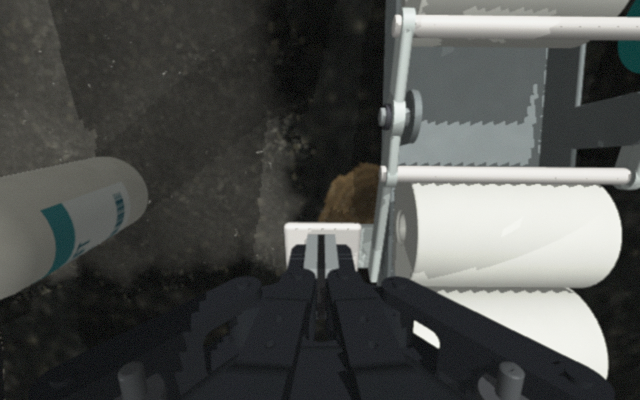

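The roll has not moved between the two pictures. I check whether that is its home position in the tray.

```bash
python3 - <<'E'
from fit import *
p=env.get_image("wrist")
# pose from known tool/paddle: lane yaw -5.1; gate px in w5 unprojected with that pose via rest offset
import copy
q=copy.copy(p);s=env.state();q["position"]=np.array(p["position"])+(np.array([.5149,-.0461,.3681])-s["eef_pos"])
y=np.radians(-5.1);g=atz(q,(411,80),.06);u=np.array([np.cos(y),np.sin(y)])
o=g[:2]+.061*u;print("origin",o,"paddle local x",(np.array([.5135,-.049])-o)@u)
v=[o[0],o[1],y]
for n,x,z in(("home",-94,45),("-85",-85,46.5),("-75",-75,48.5),("start",-32,56)):
    a=np.linspace(0,2*np.pi,72);c=T(v,np.c_[x/1e3+.0265*np.cos(a),0*a,z/1e3+.0265*np.sin(a)])
    print(n,"bottom row",proj(p,c)[:,1].max().round(1))
print("second roll rows",[proj(p,T(v,np.c_[.021+.0265*np.cos(a),0*a,.065+.0265*np.sin(a)]))[:,1].round().tolist() for a in [np.linspace(0,6.28,9)]])
E
```

```text
origin [0.49159866 0.03123423] paddle local x 0.028946995696032627
home bottom row 44.1
-85 bottom row 64.2
-75 bottom row 86.5
start bottom row 181.8
second roll rows [[289.0, 297.0, 267.0, 215.0, 185.0, 191.0, 220.0, 257.0, 289.0]]
```

The predicted lower edge of a home roll is row 44, and about row 45 is seen, so the roll is home. Release.

```bash
python3 -m jog '[[0,0,-12,0,255],[0,0,-14,0,255],[0,0,-14,0,255],[0,0,-15,0,255],[0,0,-30,0,255]]';python3 -m jog '[[0,0,-30,0,255],[0,0,-30,0,255],[0,0,0,0,255],[0,0,0,0,255],[0,0,0,0,255]]'
python3 - <<'E'
from fit import *
p=env.get_image("wrist");t=env.get_image("top")
a=cv2.resize(p["color"][:,200:600],(400,400));b=cv2.resize(t["color"][150:270,210:330],(400,400),interpolation=cv2.INTER_CUBIC)
cv2.imwrite("pics/w8.png",np.hstack([a,b])[:,:,::-1]);print(env.state()["ft_force"])
E
```

```text
t: 10.07
eef_pos: [0.513, -0.0501, 0.3156]
eef_rot: [[0.09, 0.996, -0.004], [0.996, -0.09, 0.0], [-0.0, -0.004, -1.0]]
ft_force: [-0.0, 0.3, -0.5]
grip_width: 0.0003
t: 10.48
eef_pos: [0.5135, -0.0503, 0.3764]
eef_rot: [[0.09, 0.996, 0.0], [0.996, -0.09, -0.0], [-0.0, 0.0, -1.0]]
ft_force: [-1.5, -1.0, -0.9]
grip_width: 0.0002
[-0.08823189 -0.44942033 -0.05361021]
```

View pics/w8.png

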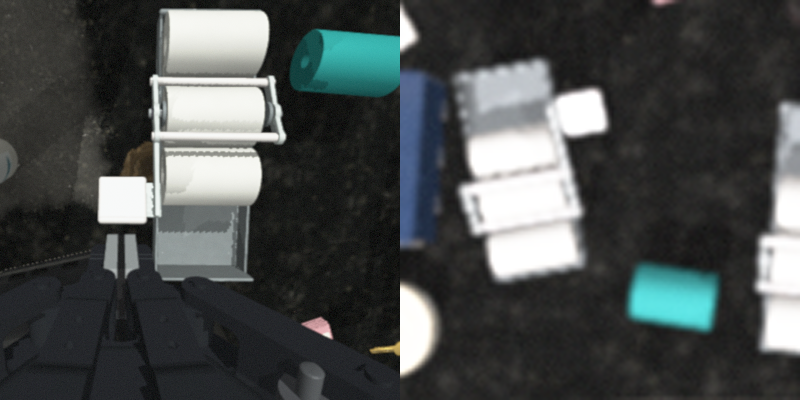

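Both trays hold one roll (left half (213,42), right half (535,248)), both gates are shut with the next roll behind, and both paddles are up.

```bash
python3 -c "from bench import env; print(env.finish_job())"
```

```text
the job is handed in; nothing more can be done
None
```

I let exactly one roll out of each dispenser into its front tray, slim first and then thick, and handed the job in. It took about 10.6 s of the 48 s.

- **Pressing:** I pressed each paddle about 48–50 mm down with the shut fingertips. The force readings after each move peaked at about 9 N.
- **Last checks:** The final wrist and top pictures show one roll lying in each tray, both gates shut with the next roll behind them, and both paddles up. The arm stands clear, with about 0 N on the wrist.
- **Thick roll:** Between two pictures it had stopped moving. I compared its edge with the predicted home position (row 44 expected, about 45 seen) before letting the paddle up.
- **What disagreed:** The first fit of the dispenser poses from the top and side cameras was a few degrees off in yaw. I used the wrist and top pictures instead; for each paddle they agreed to about 1 mm.
- **Bystanders:** I moved none of them, as far as the pictures show. I took no final side-camera picture to check each one.

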